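# Shut the loaded sample box, then open the next one and hold its lid

## Task

Press the open lid of the loaded sample box fully shut, then open the other box: before touching its catch, tug its lid by the handle to learn whether it is caught, and if it is, push the catch slide aside to free it. Raise that lid about half-way (roughly 45 degrees) and finish while still holding it there with the gripper; the loaded box stays shut and everything else on the bench stays where it is.

Things in the scene. Friction and masses are not known exactly. Their poses are not given: they have to be found in the camera images.
- box_a: the loaded box: grey plastic, a rack of vials inside, lid part open. Fixed; 200 mm deep (x), 150 wide, rim 110 high. Origin: centre of the underside. Axes: x from front (catch side) to hinge side, y left seen from the front, z up. Lid 8 mm thick, hinged on the line x = 100, z = 110 mm, front edge at x = -114. Catch housing on the front, x = -112 to -162, 136 wide, top at z = 110 mm
- lid_a (a joint): opening angle of the loaded box's lid: 0 shut, grows as the front edge rises, 1.5 rad at most; stiff hinge, stays where it is left; about 2 to 6 N at the handle moves it
- lid_a_handle (a point): middle of the loaded box's lid handle: a round steel bar 10 mm thick and 90 mm long parallel to box y, on two end posts 10 mm thick, standing on the lid near its front edge; with the lid shut its centre line is at box x = -80 mm, z = 154 mm, 36 mm above the lid's top
- box_b: the shut box: like the loaded one, but its lid lies shut. Fixed; 200 mm deep (x), 150 wide, rim 110 high. Origin: centre of the underside. Axes: x from front (catch side) to hinge side, y left seen from the front, z up. Lid 8 mm thick, hinged on the line x = 100, z = 110 mm, front edge at x = -114. Catch housing on the front, x = -112 to -162, 136 wide, top at z = 110 mm
- lid_b (a joint): opening angle of the shut box's lid: 0 shut, grows as the front edge rises, 1.5 rad at most; free hinge, 2 to 6 N at the handle lifts it, and it falls shut when let go. If the hidden bolt of the catch has caught, the lid lifts only about 0.02 rad (4 mm at the handle) and stops hard
- lid_b_handle (a point): middle of the shut box's lid handle, made like the other: round bar 10 mm thick and 90 mm long along box y, centre line at box x = -80 mm, z = 154 mm with the lid shut
- slide_b (a joint): travel of the catch slide of the shut box: 0 as found, 0.024 m at most, grows towards box +y (left seen from the front); needs about 3 N, stays where it is left. 16 mm or more pushes the hidden bolt clear of the lid for good. At 0 the bolt may be caught or clear: the slide does not show it, only a pull on the lid does
- slide_b_knob (a point): centre of the top of the catch slide's knob of the shut box: upright steel post 14 mm across that stands 24 mm above the top of the catch housing; at slide 0 it is at box x = -142 mm, y = -12 mm, top at z = 134 mm
- flask_small: bystander: small conical glass flask, base 65 mm across, 94 mm tall; origin at the centre of its underside
- flask_large: bystander: larger conical glass flask, base 86 mm across, 125 mm tall; origin at the centre of its underside
- beaker: bystander: glass beaker, 76 mm across, 90 mm tall; origin at the centre of its underside
- wash_bottle: bystander: white plastic bottle with a cap, 68 mm across, 160 mm tall; origin at the centre of its underside
- spoon: bystander: steel spoon lying on the bench, 190 mm long; origin under its middle
- dish: bystander: flat clear dish, 90 mm across, 16 mm tall; origin at the centre of its underside
- jar: bystander: low brown glass jar with a cap, 56 mm across, 70 mm tall; origin at the centre of its underside

How it is judged (in metres and radians):
On the way, in this order (a step that is already met when the one before it is completed fails the run):
1. the lid of the loaded box is shut (value of joint lid_a below 0.035 rad), for 0.2 s.
2. the other lid is tugged (lifted by its play or more) while its catch slide is still as found (value of joint lid_b above 0.01 rad and value of joint slide_b below 0.005 m), for 0.1 s.
3. the lid is raised (value of joint lid_b above 0.45 rad), for 0.2 s.
At the end, for the whole second after the job is handed in: the loaded box's lid is shut (below 0.035 rad) and the other lid is held still by the fingers (over 1 N of contact) at 0.55 to 1.05 rad (value of joint lid_a below 0.035 rad and value of joint lid_b between 0.55 and 1.05 rad and velocity of joint lid_b between -0.1 and 0.1 rad/s and contact force between the fingers and lid_b above 1 N); the arm keeps its last pose, push and grip.
It fails at once if a bystander is moved more than 40 mm (distance of any of flask_small, flask_large, beaker, wash_bottle, spoon, dish, jar from where it was at the start of the episode above 0.04 m).
It fails at once if a flask, beaker, bottle or jar is tipped over (angle between any of flask_small, flask_large, beaker, wash_bottle, jar's own z axis and vertical above 0.6 rad).
It also fails if it takes over 72 s, if anything falls off the work surface, if the arm or the gripper's body presses on something with over 40 N, if the wrist force passes 120 N, or if a joint passes its speed limit or range.

## Robot

A 6-joint arm with a two-finger parallel gripper is mounted at the origin on the work surface. World frame = base frame: x ahead of the robot, y to its left, z up, the work surface at z = 0. Lengths are in mm, angles in degrees, forces in N, time in s.
With the tool pointing down it reaches from about 350 to 850 mm from the base axis. Payload 8.1 kg.
Tool frame: the origin (TCP) lies between the finger pads; the fingertips stand 25 mm ahead of it and the grasp point (between the pads) lies 6 mm ahead of it (r.tcp_to_tips is the distance from the TCP to the fingertips, in mm); z points along the fingers, y is the line along which they close (so a half turn about z gives the same grasp; the last joint's range is limited). The gripper opens to 85 mm and grips with 20 to 120 N. Pads are 22 mm wide; open, the fingers measure 114 mm over their backs; the gripper's body (76 mm by 85 mm) begins 54 mm behind the grasp point. The pads swing forward as they close: fully open they stand 13 mm farther back than shut.
Start: joints at [68.274, 7.471, 85.268, -0, 87.261, -4.893], TCP at [173.733, 574.302, 256.292] pointing down, gripper open.
Joint ranges: [-169.43, 169.43], [-51.17, 129.36], [1.28, 143.12], [-76.62, 256.62], [0, 156.53], [-152.29, 152.29]. Speed limits (degrees/s): [136.94, 136.94, 159.86, 180, 180, 180].

## Interface

Orientations are given as [roll, pitch, yaw] about the fixed x, y, z axes, in that order (R = Rz(yaw) Ry(pitch) Rx(roll)).
In Python, from bench import r gives the robot as it stands.
- The arm moves only by the tool apply_moves, never from a script. Its arguments are lists of equal length, an entry for each row: "angular": the turn, a rotation vector about the world's x, y, z in units of 8 degrees (1.0 is 8 degrees), a list of three; "travel": the shift along the world's x, y, z in units of 40 mm (1.0 is 40 mm), a list of three; "jaw": the opening, from 0 (shut) to 1 (fully open). A call has 1 to 20 rows; each row shifts and turns the commanded pose from where the row before left it; what a row does not reach is not made up. A row lasts 1/8 s, in which the tool goes at most 62.5 mm and 10.7 degrees, less where a joint would pass 70% of its speed; a pose out of reach is approached as far as the arm can. A call is refused whole if a number of a shift passes 1 or a number of a turn 1, either way. A call with a gripper value outside its range is refused whole. The fingers move at their own pace and stop on an object; "force" is the grip in N (left out, the last holds). Time passes only in rows, so rows that do not move let the fingers close. It gives the time, the measured TCP pose, the force, the opening and the grip force at its end, in the units of the state.
- r.sense(): the state, without advancing time (a new reading comes with each control period).
- r.snapshot(name): name is "side" or "top"; returns a dict with "color" (420x560x3 uint8, red, green, blue), "fx", "fy", "cx", "cy" (pixels), "R" (3x3) and "t" (3): a world point X has camera coordinates R X + t. Camera axes: x right, y down, z forward; pixel columns grow to the right and rows downward; lengths in mm; the calibration is good to about 2 mm. A picture is of the moment at which its call begins. There is no depth.
- r.hand_in(): hands the job in; it is judged then, once.
The state is a dict: "time": time; "joint_pos": joint angles; "qd": joint speeds; "joint_efforts": joint torques, N m; "tool_pos": TCP position; "tcp_rot": TCP orientation; "ft_force": force on the tool from outside, world axes, zero at the start; "wrist_torque": the same for the moment, N m; "finger_gap": finger opening in mm; "grip_force": force on a finger pad.
Only numpy, scipy, OpenCV 4.12 (cv2) and the standard library are available. Lean on these libraries where they do the work, as an engineer would, in place of code of your own. Each camera call takes 0.05 s, during which the arm holds its last target. There are 200 camera calls.

## Working session

There is one attempt and no reset: what is moved stays moved. The work goes in short steps, Python scripts to look and compute and a tool call to move; the robot and the scene stay as the last step left them, time stands still between calls to the robot, and variables do not carry over. Pictures are saved under pics/ and viewed, at most 10 in all, crops included, and the job is handed in when it is done.

Besides the shell and the picture viewer there is one more tool, called as a command line: name --argument value ..., lists and objects as JSON in quotes. apply_moves: Moves the arm, as the interface text tells. Its arguments: {"type":"object","properties":{"angular":{"type":"array"},"travel":{"type":"array"},"jaw":{"type":"array"},"force":{"type":"number"}},"required":["angular","travel","jaw"]}

```bash
mkdir -p pics
python3 - <<'E'
from bench import r
import cv2,json
s=r.sense();print(s)
for n in("side","top"):
    c=r.snapshot(n);cv2.imwrite(f"pics/{n}0.png",c["color"][:,:,::-1]);print(n,c["fx"],c["fy"],c["cx"],c["cy"],c["R"],c["t"])
E
```

```text
{'time': 0.0, 'joint_pos': array([ 6.82718679e+01,  7.51471086e+00,  8.53296428e+01,  1.76201133e-03,
        8.72612765e+01, -4.89214373e+00]), 'qd': array([-0.08363377,  0.08311137, -0.0177672 , -0.01941127, -0.0059961 ,
        0.09128964]), 'joint_efforts': array([-1.06146524e-04, -5.69419134e+01, -5.00545549e+01, -3.45280148e-05,
        1.49911753e-02,  1.04843596e-05]), 'tool_pos': array([173.55250232, 573.82636664, 255.24504467]), 'tcp_rot': array([-1.79894905e+02, -1.07615912e-02,  1.63163916e+02]), 'ft_force': array([-0.2345045 , -0.75571766, -0.18998137]), 'wrist_torque': array([-0.0072089 ,  0.00958848,  0.00359656]), 'grip_force': 0.0, 'finger_gap': 85.27758030912959}
side 450.2588790476957 450.2588790476957 288.81136643159846 210.13594278297776 [[ 0.97887648 -0.20424135  0.00928988]
 [-0.12815257 -0.64833834 -0.75048938]
 [ 0.15930395  0.73344589 -0.66081721]] [-592.91758055  187.75382681 1415.83405454]
top 424.5507340707137 424.5507340707137 274.3279913207952 208.22696881075896 [[ 0.01348184 -0.99954322  0.02704797]
 [-0.98994388 -0.01715209 -0.14041696]
 [ 0.14081675 -0.0248829  -0.98972293]] [ -22.22859382  603.92585457 1390.37357601]
```

View pics/side0.png

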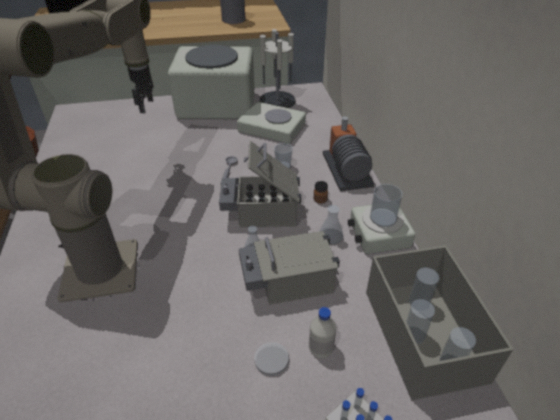

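View pics/top0.png

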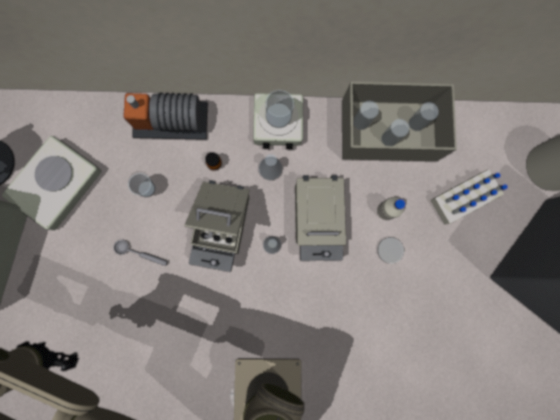

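The side and top views show box_a (lid open, vials) at top px (220,225) and box_b at (321,218). The small flask stands between their fronts at (272,243). I'll enlarge this area.

Run:
```python
import cv2
a=cv2.imread("pics/top0.png")[165:285,175:360];cv2.imwrite("pics/tc.png",cv2.resize(a,None,fx=4.3,fy=4.3,interpolation=cv2.INTER_CUBIC))
a=cv2.imread("pics/side0.png")[130:310,205:355];cv2.imwrite("pics/sc.png",cv2.resize(a,None,fx=3.3,fy=3.3,interpolation=cv2.INTER_CUBIC))
```

```text
(no output)
```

View pics/tc.png

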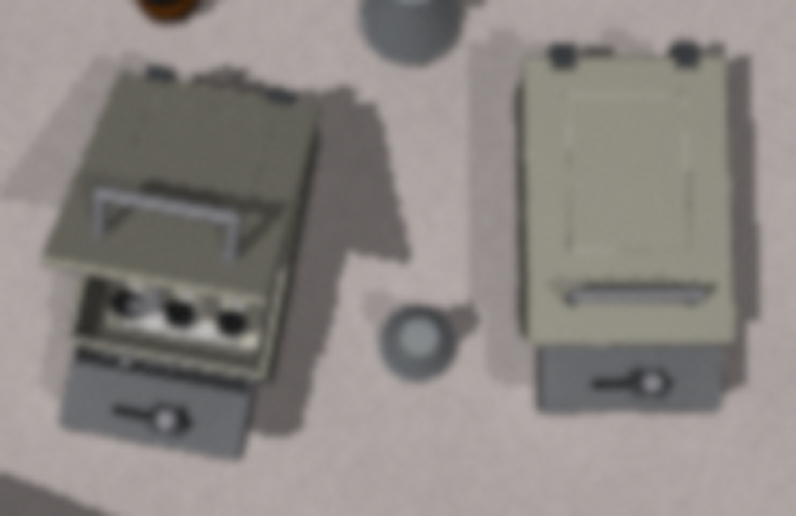

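View pics/sc.png

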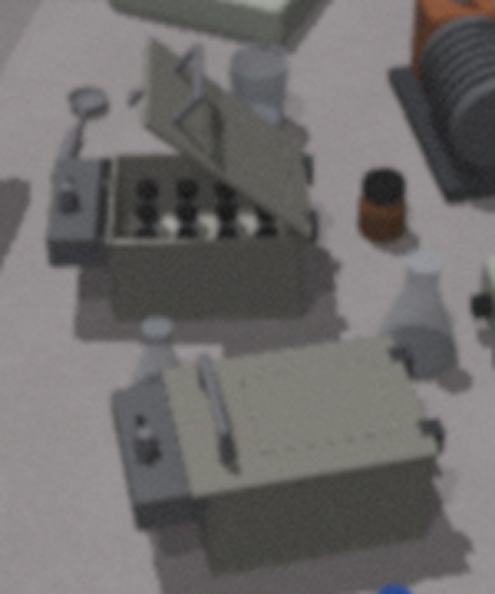

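The crops (4.3x top, 3.3x side) show the A knob at (168,420), the B knob at (653,383), and the B handle bar from (572,297) to (708,297). Lid A stands at roughly 40°. I'll cast rays from these points.

```bash
cat > h.py <<'E'
from bench import r
import numpy as np
def ray(c,u,v):
    R=np.array(c["R"]);t=np.array(c["t"]);o=-R.T@t
    d=R.T@np.array([(u-c["cx"])/c["fx"],(v-c["cy"])/c["fy"],1]);return o,d/np.linalg.norm(d)
def onz(c,u,v,z):
    o,d=ray(c,u,v);return o+d*(z-o[2])/d[2]
def tri(c1,p1,c2,p2):
    o,d=ray(c1,*p1);q,e=ray(c2,*p2)
    s=np.linalg.lstsq(np.c_[d,-e],q-o,rcond=None)[0];a=o+d*s[0];b=q+e*s[1];return (a+b)/2,np.linalg.norm(a-b)
E
python3 - <<'E'
from h import *
np.set_printoptions(precision=1,suppress=True)
T=r.snapshot("top");S=r.snapshot("side")
t=lambda u,v:(175+u/4.3-.4,165+v/4.3-.4)
s=lambda u,v:(205+u/3.3-.35,130+v/3.3-.35)
for n,p,z in[("A knob",(168,419),134),("A hous FL",(62,428),110),("A hous FR",(242,458),110),
 ("B knob",(653,383),134),("B h L",(570,297),154),("B h R",(710,296),154),("B hous FL",(538,411),110),("B hous FR",(720,411),110),("B lid RL",(527,58),118),("B lid RR",(722,57),118),("B lid FL",(527,343),118),("B lid FR",(735,343),118),("flask top",(418,337),94)]:
    print(n,onz(T,*t(*p),z))
for n,p,q in[("A knob",(168,419),(68,188)),("B knob",(653,383),(143,425)),("A lid FL",(45,262),(150,40)),("A lid FR",(270,297),(148,122)),("A h L",(97,191),(198,48)),("A h R",(238,212),(182,97)),("B h L",(570,297),(205,362)),("B h R",(710,296),(232,465))]:
    print(n,*tri(T,t(*p),S,s(*q)))
print(r.tcp_to_tips)
E
```

```text
A knob [420.  174.7 134. ]
A hous FL [412.7 254.3 110. ]
A hous FR [392.8 122.6 110. ]
B knob [ 450.8 -175.4  134. ]
B h L [ 510.7 -112.7  154. ]
B h R [ 513.  -213.9  154. ]
B hous FL [429.9 -93.9 110. ]
B hous FR [ 431.8 -228.5  110. ]
B lid RL [693.3 -83.6 118. ]
B lid RR [ 696.9 -231.   118. ]
B lid FL [479.3 -84.8 118. ]
B lid FR [ 481.6 -238.6  118. ]
flask top [483.9  -5.1  94. ]
A knob [420.6 174.7 133.3] 1.3134796014462689
B knob [ 450.6 -174.1  142.7] 0.3427473579826475
A lid FL [520.9 245.2 254.8] 1.7558897815413645
A lid FR [498.9  96.  261.4] 0.3060093993982764
A h L [566.5 211.9 261.1] 1.2493804147225605
A h R [544.2 118.1 270.7] 18.379233170016743
B h L [ 513.  -113.6  146.5] 3.387977876057066
B h R [ 517.4 -219.   126.3] 4.008884919027115
25.0
```

Box A comes out at (562.5,165) with yaw -8.5°, and lid A at about 42°. Box B is at (593.5,-160) with yaw about 1°. Sizes match the given ones. Next I go above lid A's handle with the jaw shut and the tool turned so its closing line runs along x.

apply_moves --angular '[[0,0,0],[0,0,0],[0,0,-1],[0,0,-1],[0,0,-1],[0,0,-1],[0,0,-1],[0,0,-1],[0,0,-1],[0,0,-1],[0,0,-1],[0,0,0],[0,0,0],[0,0,0],[0,0,0]]' --travel '[[0,0,0.8],[0,0,0.8],[0.875,-0.927,0],[0.875,-0.927,0],[0.875,-0.927,0],[0.875,-0.927,0],[0.875,-0.927,0],[0.875,-0.927,0],[0.875,-0.927,0],[0.875,-0.927,0],[0.875,-0.927,0],[0.875,-0.927,0],[0.875,-0.927,0],[0,0,0],[0,0,0]]' --jaw '[0,0,0,0,0,0,0,0,0,0,0,0,0,0,0]'

```text
time: 2.08
tool_pos: [558.5, 166.5, 319.9]
tcp_rot: [-179.9, -0.0, 91.1]
ft_force: [-0.5, -0.1, 0.3]
finger_gap: 0.1
grip_force: 0.0
```

Run:
```python
from h import *
import cv2
c=r.snapshot("side")["color"];s=r.sense();print(s["tool_pos"],s["tcp_rot"],s["ft_force"],s["finger_gap"],s["time"])
a=c[60:310,180:355,::-1];cv2.imwrite("pics/s1.png",cv2.resize(a,None,fx=2.4,fy=2.4,interpolation=cv2.INTER_CUBIC))
# arc for pushing: world tcp positions
for d in(42,35,28,21,14,7,0,):
    p=np.radians(d+13.74);bx=100-185.3*np.cos(p);z=110+185.3*np.sin(p)
    print(d,np.round([562.5+bx*.989,165-bx*.148,z+30],1))
```

```text
[558.25749325 167.02596439 320.13389896] [-1.79968614e+02 -1.76266990e-02  9.11926329e+01] [ 0.00995131 -0.03762517 -0.60361486] -0.06103914560556181 2.125
42 [558.2 165.6 293.1]
35 [540.5 168.3 279.3]
28 [524.7 170.7 263.4]
21 [510.8 172.7 245.6]
14 [499.2 174.5 226.2]
7 [490.  175.8 205.6]
0 [483.4 176.8 184. ]
```

View pics/s1.png

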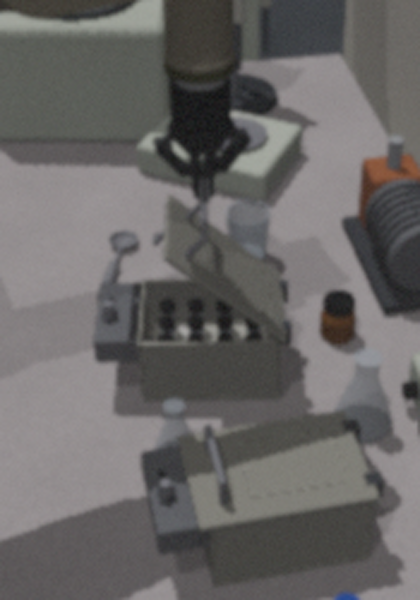

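The closed tips at crop (203,190) are right above lid A's bar. I'll descend and follow the arc.

apply_moves --angular '[[0,0,0],[0,0,0],[0,0,0],[0,0,0],[0,0,0],[0,0,0],[0,0,0],[0,0,0],[0,0,0],[0,0,0],[0,0,0],[0,0,0],[0,0,0]]' --travel '[[0,0,-0.35],[0,0,-0.33],[-0.22,0.034,-0.172],[-0.22,0.034,-0.172],[-0.198,0.03,-0.199],[-0.198,0.03,-0.199],[-0.174,0.025,-0.222],[-0.174,0.025,-0.222],[-0.145,0.022,-0.243],[-0.145,0.022,-0.243],[-0.115,0.016,-0.258],[-0.115,0.016,-0.258],[0,0,0]]' --jaw '[0,0,0,0,0,0,0,0,0,0,0,0,0]'

```text
time: 3.75
tool_pos: [489.7, 176.2, 204.1]
tcp_rot: [-179.9, 0.0, 91.2]
ft_force: [-0.4, -0.3, -0.0]
finger_gap: 0.1
grip_force: 0.0
```

Run:
```python
from h import *
import cv2
c=r.snapshot("side")["color"]
a=c[90:270,190:340,::-1];cv2.imwrite("pics/s2.png",cv2.resize(a,None,fx=3,fy=3,interpolation=cv2.INTER_CUBIC))
```

```text
(no output)
```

View pics/s2.png

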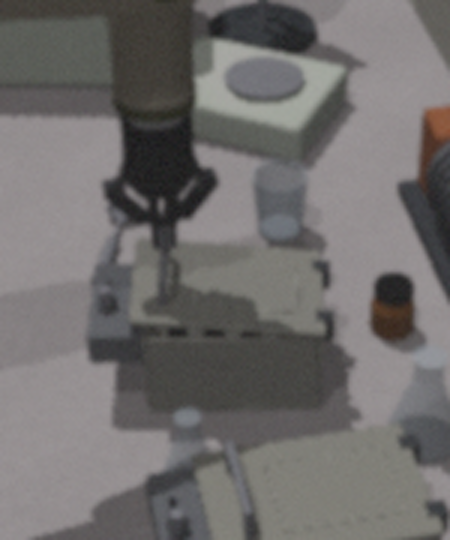

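The lid followed and is nearly shut, with the tips on the bar at crop (165,255). I'll press the last part slowly.

apply_moves --angular '[[0,0,0],[0,0,0],[0,0,0],[0,0,0],[0,0,0],[0,0,0]]' --travel '[[-0.06,0.01,-0.18],[-0.06,0.01,-0.18],[-0.04,0,-0.1],[0,0,-0.05],[0,0,0],[0,0,0]]' --jaw '[0,0,0,0,0,0]'

```text
time: 4.55
tool_pos: [484.2, 177.3, 185.2]
tcp_rot: [180.0, 0.0, 91.2]
ft_force: [-0.2, 0.3, -0.3]
finger_gap: -0.2
grip_force: 0.0
```

apply_moves --angular '[[0,0,0],[0,0,0],[0,0,0]]' --travel '[[0,0,-0.05],[0,0,-0.05],[0,0,0]]' --jaw '[0,0,0]'

```text
time: 4.92
tool_pos: [484.6, 177.5, 183.6]
tcp_rot: [179.9, -0.0, 91.2]
ft_force: [-9.2, -2.3, 17.6]
finger_gap: 0.2
grip_force: 8.9
```

17.6 N with no further travel and the tips at z 158.6 mean lid A is shut. Now to above box B's handle.

apply_moves --angular '[[0,0,0],[0,0,0],[0,0,0],[0,0,0],[0,0,0],[0,0,0],[0,0,0],[0,0,0],[0,0,0],[0,0,0],[0,0,0],[0,0,0],[0,0,0]]' --travel '[[0,0,0.9],[0,0,0.8],[0.078,-0.943,0],[0.078,-0.943,0],[0.078,-0.943,0],[0.078,-0.943,0],[0.078,-0.943,0],[0.078,-0.943,0],[0.078,-0.943,0],[0.078,-0.943,0],[0.078,-0.943,0],[0,0,0],[0,0,0]]' --jaw '[0,0,0.55,0.55,0.55,0.55,0.55,0.55,0.55,0.55,0.55,0.55,0.55]'

```text
time: 6.55
tool_pos: [512.2, -161.8, 249.0]
tcp_rot: [-180.0, -0.0, 91.1]
ft_force: [0.1, 0.1, -0.5]
finger_gap: 47.0
grip_force: 0.0
```

Run:
```python
from h import *
import cv2
S=r.snapshot("side");T=r.snapshot("top");print(r.sense()["tool_pos"],r.sense()["finger_gap"])
a=S["color"][100:280,205:340,::-1];b=T["color"][165:285,175:355,::-1]
f=lambda i,k:cv2.resize(i,None,fx=k,fy=k,interpolation=cv2.INTER_CUBIC)
a=f(a,2.4);b=f(b,2.4);m=np.zeros((max(a.shape[0],b.shape[0]),a.shape[1]+b.shape[1],3),np.uint8)
m[:a.shape[0],:a.shape[1]]=a;m[:b.shape[0],a.shape[1]:]=b;cv2.imwrite("pics/m3.png",m)
```

```text
[ 512.26801905 -161.2340226   249.10076769] 46.955534845193256
```

View pics/m3.png

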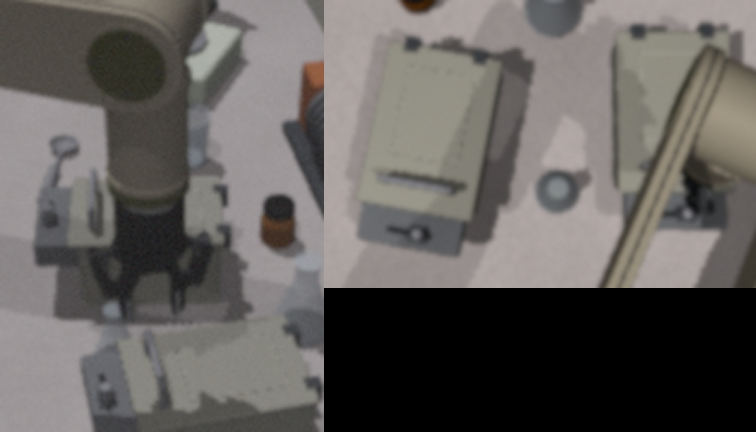

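Lid A is shut in both views, and the gripper straddles bar B. I'll descend and grip.

apply_moves --angular '[[0,0,0],[0,0,0],[0,0,0],[0,0,0],[0,0,0],[0,0,0],[0,0,0],[0,0,0]]' --travel '[[0,0,-0.8],[0,0,-0.7],[0,0,-0.65],[0,0,0],[0,0,0],[0,0,0],[0,0,0],[0,0,0]]' --jaw '[0.55,0.55,0.55,0.55,0,0,0,0]' --force 40

```text
time: 7.65
tool_pos: [513.8, -162.3, 165.0]
tcp_rot: [179.8, 0.1, 91.2]
ft_force: [4.4, 2.1, 6.1]
finger_gap: 8.4
grip_force: 39.4
```

apply_moves --angular '[[0,0,0],[0,0,0],[0,0,0],[0,0,0]]' --travel '[[0,0,0.06],[0,0,0.06],[0,0,0],[0,0,0]]' --jaw '[0,0,0,0]'

```text
time: 8.15
tool_pos: [514.5, -162.2, 168.6]
tcp_rot: [179.7, 0.1, 91.2]
ft_force: [16.3, 0.2, -7.3]
finger_gap: 8.4
grip_force: 38.9
```

apply_moves --angular '[[0,0,0],[0,0,0],[0,0,0],[0,0,0]]' --travel '[[0.05,0,0.05],[0,0,0.05],[0,0,0],[0,0,0]]' --jaw '[0,0,0,0]'

```text
time: 8.65
tool_pos: [515.5, -162.2, 172.0]
tcp_rot: [179.8, 0.0, 91.2]
ft_force: [11.2, 0.5, -7.0]
finger_gap: 8.4
grip_force: 39.1
```

apply_moves --angular '[[0,0,0],[0,0,0],[0,0,0],[0,0,0]]' --travel '[[0.06,0,0.12],[0.06,0,0.12],[0,0,0],[0,0,0]]' --jaw '[0,0,0,0]'

```text
time: 9.15
tool_pos: [518.5, -162.1, 181.1]
tcp_rot: [-179.9, -0.0, 91.2]
ft_force: [-0.8, -0.6, -2.7]
finger_gap: 8.0
grip_force: 39.3
```

Run:
```python
from h import *
import cv2
c=r.snapshot("side")["color"]
a=c[150:310,220:350,::-1];cv2.imwrite("pics/s4.png",cv2.resize(a,None,fx=3.6,fy=3.6,interpolation=cv2.INTER_CUBIC))
```

```text
(no output)
```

View pics/s4.png

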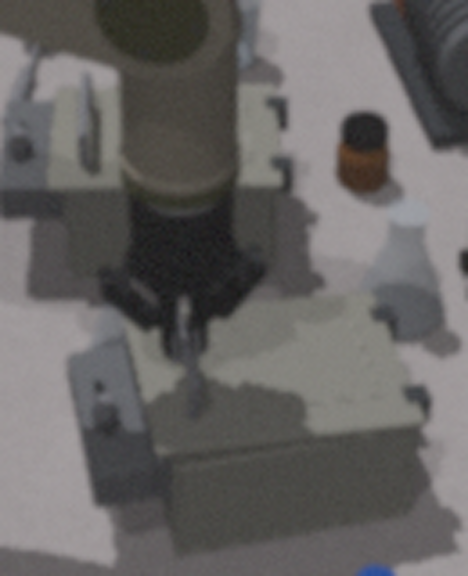

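Both the bar and the lid edge rose well beyond 4 mm (bar end now at crop (193,410)) with only a few N, so the lid is not caught and the slide isn't needed. I'll raise it along the arc to about 40°.

apply_moves --angular '[[0,0,0],[0,0,0],[0,0,0],[0,0,0],[0,0,0],[0,0,0],[0,0,0],[0,0,0],[0,0,0],[0,0,0],[0,0,0],[0,0,0],[0,0,0],[0,0,0],[0,0,0],[0,0,0],[0,0,0]]' --travel '[[0.072,0.002,0.174],[0.072,0.002,0.174],[0.072,0.002,0.174],[0.093,0.002,0.164],[0.093,0.002,0.164],[0.093,0.002,0.164],[0.112,0.002,0.153],[0.112,0.002,0.153],[0.112,0.002,0.153],[0.13,0.002,0.137],[0.13,0.002,0.137],[0.13,0.002,0.137],[0.141,0.002,0.117],[0.141,0.002,0.117],[0.141,0.002,0.117],[0,0,0],[0,0,0]]' --jaw '[0,0,0,0,0,0,0,0,0,0,0,0,0,0,0,0,0]'

```text
time: 11.32
tool_pos: [584.8, -160.6, 273.9]
tcp_rot: [179.9, 0.0, 91.2]
ft_force: [-11.0, 2.2, 10.4]
finger_gap: 8.4
grip_force: 40.0
```

Run:
```python
from h import *
import cv2
c=r.snapshot("side")["color"];s=r.sense();print(s["ft_force"],s["grip_force"],s["finger_gap"],s["qd"].round(2))
a=c[110:310,210:350,::-1];cv2.imwrite("pics/s5.png",cv2.resize(a,None,fx=3,fy=3,interpolation=cv2.INTER_CUBIC))
```

```text
[-10.69338559   2.82165674  10.71344619] 39.98676538467407 8.165690823263047 [-0.02 -0.1   0.05  0.02 -0.1  -0.03]
```

View pics/s5.png

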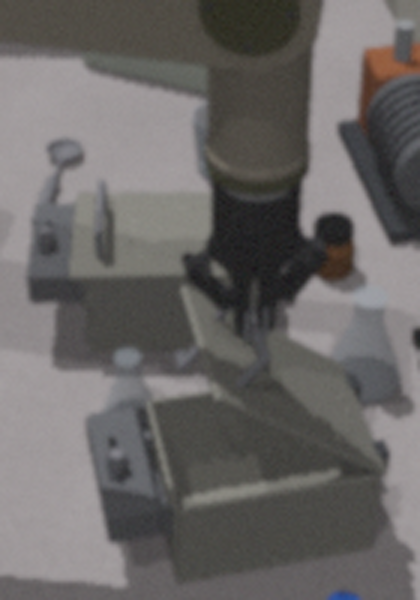

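Lid B is held at about 40° (bar in the fingers at crop (255,345)), box A is shut, and the bystanders are in place. Handing in.

```bash
python3 -c "
from bench import r
print(r.hand_in())"
```

```text
the job is handed in; nothing more can be done
None
```

Handed in, with no score returned: lid A is pressed shut; the tug showed lid B was not caught, so I left its slide alone and raised the lid to about 40°, where the gripper is holding it.

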